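Try the microcentrifuge lid, release its catch if it holds, and hold the lid open

ROBOT

A 6-joint arm with a two-finger parallel gripper is mounted at the origin on the work surface. World frame = base frame: x ahead of the robot, y to its left, z up, the work surface at z = 0. Lengths are in m, angles in degrees, forces in N, time in s.
With the tool pointing down it reaches from about 0.375 to 0.9 m from the base axis. Payload 3.1 kg.
Tool frame: the origin (TCP) lies on the centre line of the jaws, within the pads' length; the fingertips stand 25 mm ahead of it and the grasp point (between the pads) lies 6 mm ahead of it; z points along the fingers, y is the line along which they close (so a half turn about z gives the same grasp; the last joint's range is limited). The gripper opens to 87 mm and grips with 3 to 60 N. Pads are 19 mm wide; open, the fingers measure 117 mm over their backs; the gripper's body (75 mm by 190 mm) begins 51 mm behind the grasp point.
Start: joints at [-85.743, 30.224, 82.088, -0, 67.689, -10.227], TCP at [0.156, -0.605, 0.248] pointing down, gripper open.
Joint ranges: [-176.69, 176.69], [-43.24, 126.21], [12.49, 139.97], [-82, 262], [0, 151.66], [-163.58, 163.58]. Speed limits (degrees/s): [159.86, 159.86, 180, 180, 180, 180].

INTERFACE

Orientations are given as a 3x3 rotation matrix whose columns are the frame's x, y, z axes.
In Python, from rig import * gives the robot as it stands.
- The arm moves only by the tool step_arm, never from a script. Its argument "steps" is a list of rows, each a list of 7 numbers: the shift along the tool's x, y, z normalised to -1 to 1, where 1 is 0.3 m, then the turn, a rotation vector about the tool's x, y, z normalised to -1 to 1, where 1 is 45 degrees, then the gripper's target within -1 to 1 (shut at 1, half-way at 0, fully open at -1). A call has 1 to 8 rows; each row is the pose to reach, as a shift and turn from the pose commanded when the call began, along the tool's axes at that moment; what a row does not reach only later rows make up. A row lasts 1/12 s, in which the tool goes at most 41.7 mm and 7.16 degrees, less where a joint would pass 70% of its speed; a pose out of reach is approached as far as the arm can. A call with a number of a shift or a turn outside -1 to 1 is refused whole. A call with a gripper value outside its range is refused whole. The fingers move at their own pace and stop on an object; the grip force is fixed at half the most. Time passes only in rows, so rows that repeat a pose let the fingers close. It gives the time, the measured TCP pose, the force, the opening and the grip force at its end, in the units of the state.
- read_state(): the state, without advancing time (a new reading comes with each control period).
- capture(name): name is "scene" or "top" or "wrist"; returns a dict with "image" (420x560x3 uint8, red, green, blue), "vertical_fov" (degrees; the focal length in pixels is half the picture's height over the tangent of half this angle, whatever the lens; pixels are square), "cx", "cy" (the principal point, pixels), "world_from_camera" (4x4, takes a point from camera to world coordinates); the wrist camera has in their place "T_tool_cam" (4x4, takes a point from camera to tool coordinates, whose origin is the TCP and whose axes are the flange's). Camera axes: x right, y down, z forward; pixel columns grow to the right and rows downward; lengths in m; the calibration is good to about 2 mm. A picture is of the moment at which its call begins: read the wrist's pose just before it. There is no depth.
- hand_in(): hands the job in; it is judged then, once.
The state is a dict: "time_s": time; "joint_positions": joint angles; "qvel": joint speeds; "tau": joint torques, N m; "position": TCP position; "tcp_rot": TCP orientation; "force": force on the tool from outside, world axes, zero at the start; "moment": the same for the moment, N m; "opening": opening from 0.0 (shut) to 1.0 (fully open); "grasp_force": force on a finger pad.
Only numpy, scipy, OpenCV 4.12 (cv2) and the standard library are available. Lean on these libraries where they do the work, as an engineer would, in place of code of your own. Each camera call takes 0.05 s, during which the arm holds its last target. There are 200 camera calls.

TASK

The lid of the microcentrifuge no longer stays up by itself and its catch does not always take. Give the closed lid a gentle tug by its handle: if it comes up freely just carry on lifting and leave the release key alone; if the catch holds it, do not force it, but press the release key right down and then lift. Finish while holding the lid still, about half open (roughly 45 degrees), and do not let go; leave the core tube, tin and tube rack beside the machine where they are.

Things in the scene. Friction and masses are not known exactly. Their poses are not given: they have to be found in the camera images.
- centrifuge: White bench microcentrifuge, 315 mm deep (x), 230 mm wide (y), deck 130 mm high, fixed to the bench. Origin: on the bench, 175 mm behind its front edge, mid-width; its -x side is the front with sloped grey control panel, its +x side the back with the lid hinge, z up.
- lid (a joint): The grey square lid (190 x 196 x 14 mm, clear window, top at 146 mm when shut), hinged at the back. 0 = shut, grows as it opens, 1.4 rad at most; it weighs 0.28 to 0.46 kg (about 2 N at the handle) and falls shut if let go. When its catch holds it, it rises only about 0.02 rad (4 mm at the handle) and then stops hard; no outside sign tells whether the catch holds.
- handle (a point): Middle of the lid's black bar handle: round bar 14 mm thick, 100 mm long along the lid's y axis (the machine's width), its centre 35 mm above the lid's top, a post at each end, free of anything between bar and lid. 15 mm behind the lid's front edge. The handle point lies 175 mm in front of the hinge axis and 42 mm above it with the lid shut. Axes are the lid's own (equal to the machine's when shut).
- hinge (a point): Middle of the lid's hinge axis, which runs along the machine's y, 115 mm behind the machine's origin and 139 mm above the bench.
- release (a joint): The release key's travel in m: 0 = up, 0.008 = right down. A spring brings it back; pressing it right down takes about 6 to 7 N. Pressing it right down frees the catch, which then stays free, so the key need not be kept down while lifting.
- release_top (a point): Centre of the top of the release key: grey oblong key 26 mm (x) by 36 mm (y) standing 10 mm above the front deck, on the machine's mid-line 118 mm in front of its origin, 30 mm in front of the lid's front edge; its top 140 mm above the bench. It is pressed straight down.
- core_tube: Bystander: loose upright aluminium soil core tube, 68 mm across, 150 mm tall; origin at the centre of its foot.
- tin: Bystander: loose open aluminium moisture tin, 66 mm across, 45 mm tall; origin at the centre of its foot.
- tube_rack: Bystander: loose white rack of small sample tubes, 160 x 70 x 46 mm; origin at the centre of its underside.

How it is judged:
By the outcome, as a careful person would: the job done as asked, in the order asked, and still so for the second after the job is handed in, while the arm keeps its last pose, push and grip.
It also fails if it takes over 51 s, if anything falls off the work surface, if the arm or the gripper's body presses on something with over 40 N, if the wrist force passes 120 N, or if a joint passes its speed limit or range.

## Working session

There is one attempt and no reset: what is moved stays moved. The work goes in short steps, Python scripts to look and compute and a tool call to move; the robot and the scene stay as the last step left them, time stands still between calls to the robot, and variables do not carry over. Pictures are saved under pics/ and viewed, at most 10 in all, crops included, and the job is handed in when it is done.

Besides the shell and the picture viewer there is one more tool, called after "Request:" by a JSON object that holds its "op" and its "data", one argument or row to a line. step_arm: Moves the arm, as the interface text tells. Scaled input: -1 to 1 covers 0.3 m each way for a shift and 45 degrees each way for a turn. Its arguments: {"type":"object","properties":{"steps":{"type":"array"}},"required":["steps"]}

```bash
mkdir -p pics; cat > h.py <<'E'
from rig import *
import numpy as np, cv2
np.set_printoptions(precision=4,suppress=True)
def cam(n):
    s=read_state(); c=capture(n); im=c["image"]
    f=im.shape[0]/2/np.tan(np.radians(c["vertical_fov"])/2)
    if n=="wrist":
        T=np.eye(4);T[:3,:3]=s["tcp_rot"];T[:3,3]=s["position"];W=T@np.array(c["T_tool_cam"])
    else: W=np.array(c["world_from_camera"])
    return im,f,c["cx"],c["cy"],W
def save(im,p): cv2.imwrite(p,np.ascontiguousarray(im[:,:,::-1]))
def ray(C,u,v,z):
    _,f,cx,cy,W=C
    d=W[:3,:3]@np.array([(u-cx)/f,(v-cy)/f,1]);o=W[:3,3]
    return o+d*(z-o[2])/d[2]
def proj(C,p):
    _,f,cx,cy,W=C
    q=W[:3,:3].T@(np.array(p)-W[:3,3]);return np.array([cx+f*q[0]/q[2],cy+f*q[1]/q[2]])
E
python3 - <<'E'
from h import *
s=read_state();print(s["tcp_rot"],s["force"],s["time_s"])
A=cam("scene");B=cam("top")
save(np.hstack([A[0],B[0]])[:, :],'pics/a_full.png')
save(A[0],'pics/scene.png');save(B[0],'pics/top.png')
print(A[4],B[4])
E
```

```text
[[ 0.9682  0.2502 -0.0001]
 [ 0.2502 -0.9682  0.0022]
 [ 0.0004 -0.0022 -1.    ]] [-0.3009  0.3007  0.5147] 0.0
[[-0.7439  0.5383 -0.3961  0.9208]
 [ 0.6682  0.6077 -0.4292  0.3763]
 [ 0.0096 -0.5839 -0.8117  0.7972]
 [ 0.      0.      0.      1.    ]] [[ 0.0068 -0.9979  0.0647  0.5505]
 [-0.9993 -0.0044  0.0361  0.0102]
 [-0.0358 -0.0649 -0.9973  0.9329]
 [ 0.      0.      0.      1.    ]]
```

View pics/scene.png

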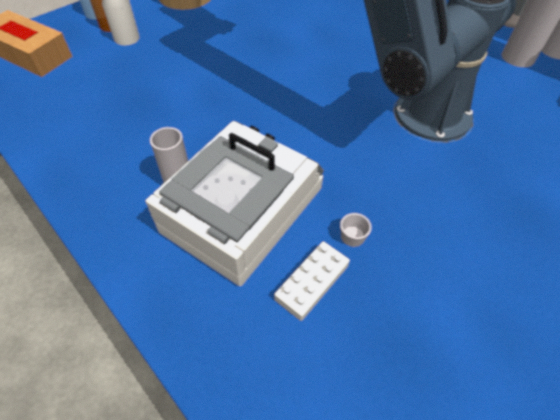

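View pics/top.png

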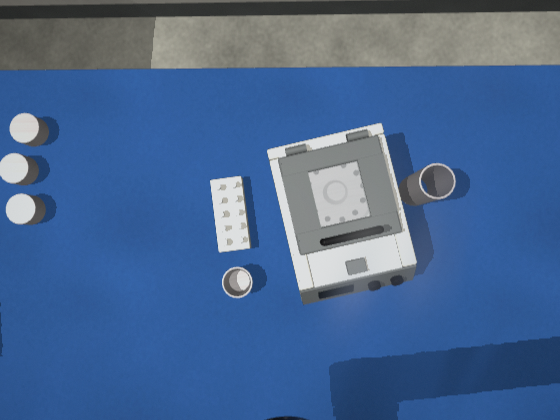

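The scene view shows the machine with its front facing the robot. In the top view the bar runs from about (321,241) to (391,229), the key is at (357,266), the core tube at (437,181), the tin at (238,282) and the rack at (230,214).

```bash
python3 - <<'E'
from h import *
B=cam("top");im=B[0]
m=((im.max(2)<45)).astype(np.uint8)
m[:215]=0;m[250:]=0;m[:,:310]=0;m[:,400:]=0
c=max(cv2.findContours(m,0,2)[0],key=cv2.contourArea);r=cv2.minAreaRect(c);bp=cv2.boxPoints(r);print(r,bp)
hsv=cv2.cvtColor(im,cv2.COLOR_RGB2HSV)
k=((im.max(2)<170)&(im.max(2)>60)).astype(np.uint8);k[:256]=0;k[278:]=0;k[:,:338]=0;k[:,378:]=0
ck=max(cv2.findContours(k,0,2)[0],key=cv2.contourArea);rk=cv2.minAreaRect(ck);print(rk)
H=ray(B,*r[0],.181);K=ray(B,*rk[0],.140);print('H',H,'K',K,'d',np.linalg.norm((H-K)[:2]),'yaw',np.degrees(np.arctan2(*(H-K)[[1,0]])))
p=[ray(B,*q,.181) for q in bp];print(np.array(p))
for n,(u,v) in dict(bl=(268,155),br=(383,127),fr=(414,264),fl=(303,291)).items(): print(n,ray(B,u,v,.13))
E
```

```text
((329.3411865234375, 240.53529357910156), (6.399448871612549, 18.87295150756836), 77.47119140625) [[319.4353 239.4588]
 [337.8588 235.3647]
 [339.2471 241.6118]
 [320.8235 245.7059]]
((355.79412841796875, 265.67645263671875), (14.309600830078125, 20.130455017089844), 75.96376037597656)
H [ 0.5521 -0.0609  0.181 ] K [ 0.5056 -0.114   0.14  ] d 0.07062269908366163 yaw 48.76585032337454
[[ 0.5539 -0.0432  0.181 ]
 [ 0.5615 -0.076   0.181 ]
 [ 0.5503 -0.0785  0.181 ]
 [ 0.5428 -0.0457  0.181 ]]
bl [0.7173 0.0527 0.13  ]
br [ 0.7719 -0.1693  0.13  ]
fr [ 0.5091 -0.2247  0.13  ]
fl [ 0.4564 -0.0158  0.13  ]
```

```bash
cat >> h.py <<'E'
from scipy.spatial.transform import Rotation as Ro
YAW=14.
def Rt(tilt=0,yaw=None):
    a=np.radians(YAW if yaw is None else yaw); t=np.radians(tilt)
    mx=np.array([np.cos(a),np.sin(a),0]); up=np.array([0,0,1.])
    z=-np.cos(t)*up-np.sin(t)*mx; y=np.cos(t)*mx-np.sin(t)*up
    return np.column_stack([np.cross(y,z),y,z])
def go(p,R,s=None):
    s=s or read_state();C=np.array(s["tcp_rot"])
    d=C.T@(np.array(p)-s["position"])/.3; w=Ro.from_matrix(C.T@R).as_rotvec(True)/45
    return np.round(np.r_[d,w],3)
def st():
    s=read_state();print(s["time_s"],s["position"],"F",s["force"],"M",s["moment"],"op",s["opening"],"g",s["grasp_force"]);return s
E
python3 - <<'E'
from h import *
print(go([.54,-.105,.33],Rt()))
E
```

```text
[ 1.655 -1.293 -0.275 -0.001 -0.002 -1.989]
```

Request:
{"op": "step_arm", "data": {
  "steps": [
    [0.83,-0.65,-0.27,0,0,-1,-1],
    [0.83,-0.65,-0.27,0,0,-1,-1],
    [0.83,-0.65,-0.27,0,0,-1,-1],
    [0.83,-0.65,-0.27,0,0,-1,-1],
    [0.83,-0.65,-0.27,0,0,-1,-1],
    [0.83,-0.65,-0.27,0,0,-1,-1],
    [0.83,-0.65,-0.27,0,0,-1,-1],
    [0.83,-0.65,-0.27,0,0,-1,-1]
  ]
}}

```text
time_s: 0.82
position: [0.3497, -0.3514, 0.3291]
tcp_rot: [[0.506, 0.862, 0.0], [0.862, -0.506, 0.001], [0.001, -0.0, -1.0]]
force: [0.7, -0.7, 0.1]
opening: 0.998
grasp_force: 0.0
```

```bash
python3 - <<'E'
from h import *
print(st()["joint_positions"],go([.54,-.105,.33],Rt()))
E
```

```text
0.8167 [ 0.3497 -0.3514  0.3291] F [ 0.7017 -0.7272  0.1268] M [-0.0632 -0.0928 -0.024 ] op 0.9976263394498538 g 0.0
[-58.1041  14.6519  94.0235   0.0405  71.3511 -27.7084] [ 1.03   0.131 -0.002  0.    -0.001 -0.987]
```

Request:
{"op": "step_arm", "data": {
  "steps": [
    [1,0.13,0,0,0,-0.98,-1],
    [1,0.13,0,0,0,-0.98,-1],
    [1,0.13,0,0,0,-0.98,-1],
    [1,0.13,0,0,0,-0.98,-1],
    [1,0.13,0,0,0,-0.98,-1],
    [1,0.13,0,0,0,-0.98,-1],
    [1,0.13,0,0,0,-0.98,-1],
    [1,0.13,0,0,0,-0.98,-1]
  ]
}}

```text
time_s: 1.48
position: [0.5371, -0.1107, 0.3284]
tcp_rot: [[-0.24, 0.971, 0.002], [0.971, 0.24, 0.002], [0.002, 0.002, -1.0]]
force: [0.8, -1.4, 0.5]
opening: 1.0
grasp_force: 0.0
```

```bash
python3 - <<'E'
from h import *
st()
C=cam("wrist");save(C[0],'pics/w1.png');print(C[4])
for p in ([.562,-.100,.181],[.5056,-.114,.14]): print(proj(C,p))
E
```

```text
1.4833 [ 0.5371 -0.1107  0.3284] F [ 0.8017 -1.3668  0.4794] M [-0.0834 -0.112  -0.0017] op 1.0002762119988817 g 0.0
[[ 0.9709  0.2298  0.0673  0.5193]
 [ 0.2394 -0.9344 -0.2639 -0.0377]
 [ 0.0022  0.2723 -0.9622  0.4672]
 [ 0.      0.      0.      1.    ]]
[313.1933 203.0105]
[257.3715 194.2123]
```

View pics/w1.png

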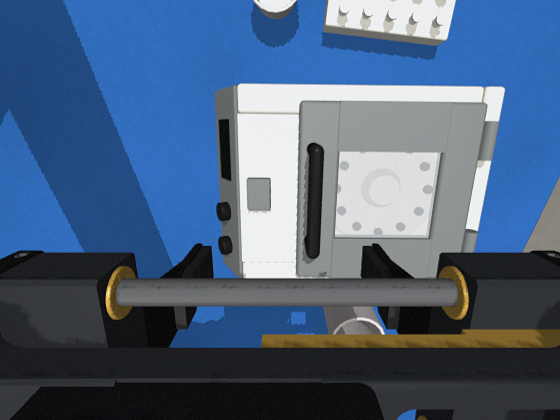

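The wrist view shows the bar from (317,146) to (314,257) and the key at (258.5,194), both within 3 px of my predictions.

```bash
python3 - <<'E'
from h import *
C=cam("wrist")
a=ray(C,317,145,.181);b=ray(C,314,257,.181);k=ray(C,258.5,194,.14);h=(a+b)/2
print(a,b,np.linalg.norm(a-b),h,'yaw',np.degrees(np.arctan2((a-b)[1],(a-b)[0]))-90,k,h-k,np.linalg.norm((h-k)[:2]))
print(go([h[0],h[1],.21],Rt()),go([h[0],h[1],.1885],Rt()))
E
```

```text
[ 0.5506 -0.0464  0.181 ] [ 0.5774 -0.1554  0.181 ] 0.11217497331686692 [ 0.564  -0.1009  0.181 ] yaw 13.83835840497477 [ 0.5064 -0.114   0.14  ] [0.0576 0.0131 0.041 ] 0.05906052390275056
[ 0.017  0.103  0.394 -0.001 -0.    -0.004] [ 0.017  0.103  0.465 -0.001 -0.    -0.004]
```

Request:
{"op": "step_arm", "data": {
  "steps": [
    [0.017,0.103,0.1,0,0,0,-1],
    [0.017,0.103,0.2,0,0,0,-1],
    [0.017,0.103,0.3,0,0,0,-1],
    [0.017,0.103,0.38,0,0,0,-1],
    [0.017,0.103,0.43,0,0,0,-1],
    [0.017,0.103,0.465,0,0,0,-1],
    [0.017,0.103,0.465,0,0,0,-1],
    [0.017,0.103,0.465,0,0,0,-1]
  ]
}}

```text
time_s: 2.25
position: [0.5631, -0.1043, 0.1891]
tcp_rot: [[-0.233, 0.972, -0.001], [0.972, 0.233, -0.0], [0.0, -0.001, -1.0]]
force: [0.7, 0.0, -0.1]
opening: 1.002
grasp_force: 0.0
```

```bash
python3 - <<'E'
from h import *
st()
C=cam("wrist");save(C[0],'pics/w2.png');print(go([.564,-.1009,.1880],Rt()))
E
```

```text
2.25 [ 0.5631 -0.1043  0.1891] F [ 0.7191  0.0076 -0.1275] M [-0.0214 -0.1318  0.0231] op 1.0018587136111212 g 0.0
[ 0.011  0.003  0.006  0.001  0.001 -0.011]
```

View pics/w2.png

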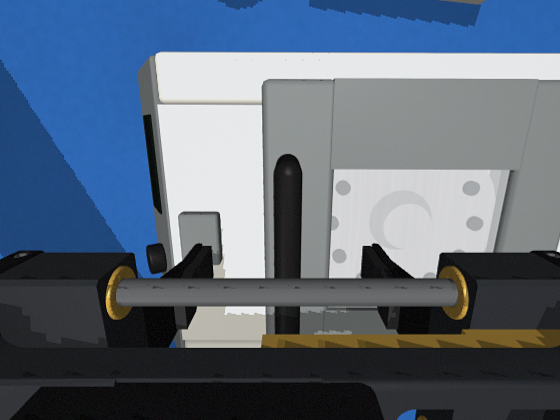

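The bar at column 287 lies midway between the jaws (210 and 365), so I'm closing.

Request:
{"op": "step_arm", "data": {
  "steps": [
    [0,0,0,0,0,0,1],
    [0,0,0,0,0,0,1],
    [0,0,0,0,0,0,1],
    [0,0,0,0,0,0,1],
    [0,0,0,0,0,0,1],
    [0,0,0,0,0,0,1],
    [0,0,0,0,0,0,1],
    [0,0,0,0,0,0,1]
  ]
}}

```text
time_s: 2.97
position: [0.5634, -0.1031, 0.189]
tcp_rot: [[-0.235, 0.972, -0.0], [0.972, 0.235, 0.0], [0.0, -0.0, -1.0]]
force: [0.9, -0.5, -0.2]
opening: 0.478
grasp_force: 0.0
```

Request:
{"op": "step_arm", "data": {
  "steps": [
    [0,0,0,0,0,0,1],
    [0,0,0,0,0,0,1],
    [0,0,0,0,0,0,1],
    [0,0,0,0,0,0,1],
    [0,0,0,0,0,0,1],
    [0,0,0,0,0,0,1]
  ]
}}

```text
time_s: 3.47
position: [0.563, -0.1032, 0.189]
tcp_rot: [[-0.235, 0.972, -0.001], [0.972, 0.235, -0.0], [0.0, -0.001, -1.0]]
force: [-2.0, -1.2, 1.5]
opening: 0.147
grasp_force: 30.0
```

Request:
{"op": "step_arm", "data": {
  "steps": [
    [0,0,-0.003,0,0,0,1],
    [0,0,-0.006,0,0,0,1],
    [0,0,-0.01,0,0,0,1],
    [0,0,-0.01,0,0,0,1]
  ]
}}

```text
time_s: 3.8
position: [0.5636, -0.1031, 0.192]
tcp_rot: [[-0.235, 0.972, 0.0], [0.972, 0.235, 0.0], [0.0, 0.0, -1.0]]
force: [1.1, -0.3, -1.6]
opening: 0.154
grasp_force: 30.0
```

Request:
{"op": "step_arm", "data": {
  "steps": [
    [0,0,-0.003,0,0,0,1],
    [0,0,-0.006,0,0,0,1],
    [0,0,-0.006,0,0,0,1]
  ]
}}

```text
time_s: 4.05
position: [0.5637, -0.103, 0.1923]
tcp_rot: [[-0.235, 0.972, -0.0], [0.972, 0.235, 0.001], [0.001, 0.0, -1.0]]
force: [4.9, -1.2, -14.9]
opening: 0.152
grasp_force: 30.0
```

At 3 mm up the force jumped from 1.6 to 15 N, so the catch holds. I'll set the lid back down, let go and press the key.

Request:
{"op": "step_arm", "data": {
  "steps": [
    [0,0,0.008,0,0,0,1],
    [0,0,0.016,0,0,0,1],
    [0,0,0.016,0,0,0,1],
    [0,0,0.016,0,0,0,-1],
    [0,0,0.016,0,0,0,-1],
    [0,0,0.016,0,0,0,-1],
    [0,0,0.016,0,0,0,-1],
    [0,0,0.016,0,0,0,-1]
  ]
}}

```text
time_s: 4.72
position: [0.5637, -0.1032, 0.1895]
tcp_rot: [[-0.235, 0.972, 0.001], [0.972, 0.235, -0.0], [-0.0, 0.001, -1.0]]
force: [0.4, 0.7, 0.5]
opening: 0.442
grasp_force: 0.0
```

```bash
python3 - <<'E'
from h import *
st()
for z in (.25,.172): print(go([.5064,-.1145,z],Rt()))
E
```

```text
4.7167 [ 0.5637 -0.1032  0.1895] F [0.3894 0.6655 0.5081] M [-0.0115 -0.1121 -0.0137] op 0.44153485722698654 g 0.0
[ 0.008 -0.194 -0.202  0.001  0.001 -0.009]
[ 0.008 -0.195  0.058  0.001  0.001 -0.009]
```

Request:
{"op": "step_arm", "data": {
  "steps": [
    [0,0,-0.1,0,0,0,-1],
    [0,0,-0.2,0,0,0,-0.5],
    [0.008,-0.1,-0.2,0,0,0,1],
    [0.008,-0.194,-0.2,0,0,0,1],
    [0.008,-0.194,-0.2,0,0,0,1],
    [0.008,-0.194,-0.2,0,0,0,1],
    [0.008,-0.194,-0.2,0,0,0,1],
    [0.008,-0.194,-0.2,0,0,0,1]
  ]
}}

```text
time_s: 5.38
position: [0.5075, -0.1147, 0.2492]
tcp_rot: [[-0.235, 0.972, 0.001], [0.972, 0.235, -0.0], [-0.001, 0.001, -1.0]]
force: [-0.3, -0.2, -0.6]
opening: 0.319
grasp_force: 0.0
```

Request:
{"op": "step_arm", "data": {
  "steps": [
    [0,0,0,0,0,0,1],
    [0,0,0,0,0,0,1],
    [0,0,0,0,0,0,1],
    [0,0,0,0,0,0,1],
    [0,0,0,0,0,0,1],
    [0,0,0,0,0,0,1]
  ]
}}

```text
time_s: 5.88
position: [0.5063, -0.1145, 0.249]
tcp_rot: [[-0.235, 0.972, -0.0], [0.972, 0.235, 0.0], [0.0, -0.0, -1.0]]
force: [-0.0, -1.1, -0.6]
opening: 0.007
grasp_force: 0.0
```

```bash
python3 - <<'E'
from h import *
st()
C=cam("wrist");save(C[0],'pics/w3.png')
print(go([.5064,-.1145,.170],Rt()))
E
```

```text
5.8833 [ 0.5063 -0.1145  0.249 ] F [-0.0438 -1.053  -0.5727] M [-0.0327 -0.1348  0.0338] op 0.007368423292488732 g 0.0
[-0.     0.     0.263 -0.    -0.    -0.009]
```

View pics/w3.png

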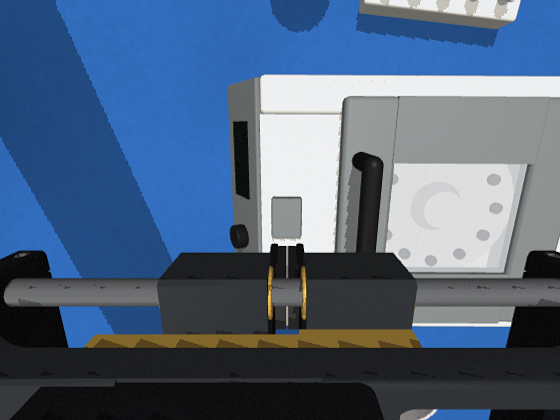

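Fingertips (columns 270–305) are in line with the key (272–301), so I'm descending to press.

Request:
{"op": "step_arm", "data": {
  "steps": [
    [0,0,0.1,0,0,0,1],
    [0,0,0.2,0,0,0,1],
    [0,0,0.24,0,0,0,1],
    [0,0,0.263,0,0,0,1],
    [0,0,0.263,0,0,0,1]
  ]
}}

```text
time_s: 6.35
position: [0.5055, -0.1142, 0.1688]
tcp_rot: [[-0.235, 0.972, -0.003], [0.972, 0.235, 0.001], [0.002, -0.002, -1.0]]
force: [-1.0, -0.1, -0.4]
opening: 0.003
grasp_force: 0.0
```

Request:
{"op": "step_arm", "data": {
  "steps": [
    [0,0,0.01,0,0,0,1],
    [0,0,0.02,0,0,0,1],
    [0,0,0.027,0,0,0,1],
    [0,0,0.033,0,0,0,1],
    [0,0,0.033,0,0,0,1],
    [0,0,0.033,0,0,0,1]
  ]
}}

```text
time_s: 6.85
position: [0.5073, -0.115, 0.1611]
tcp_rot: [[-0.235, 0.972, 0.003], [0.972, 0.235, -0.001], [-0.002, 0.002, -1.0]]
force: [0.9, -0.7, 3.9]
opening: 0.003
grasp_force: 2.2
```

Request:
{"op": "step_arm", "data": {
  "steps": [
    [0,0,0.005,0,0,0,1],
    [0,0,0.01,0,0,0,1],
    [0,0,0.013,0,0,0,1],
    [0,0,0.013,0,0,0,1],
    [0,0,0.013,0,0,0,1]
  ]
}}

```text
time_s: 7.27
position: [0.5073, -0.115, 0.1578]
tcp_rot: [[-0.235, 0.972, 0.003], [0.972, 0.235, -0.001], [-0.002, 0.002, -1.0]]
force: [-0.3, 0.1, 10.9]
opening: 0.006
grasp_force: 5.2
```

Request:
{"op": "step_arm", "data": {
  "steps": [
    [0,0,0.003,0,0,0,1],
    [0,0,0.005,0,0,0,1],
    [0,0,0.005,0,0,0,1]
  ]
}}

```text
time_s: 7.52
position: [0.5073, -0.115, 0.1577]
tcp_rot: [[-0.235, 0.972, 0.003], [0.972, 0.235, -0.002], [-0.002, 0.003, -1.0]]
force: [-2.7, 0.7, 20.4]
opening: 0.002
grasp_force: 10.1
```

The key bottomed: height stayed at 0.1577 while the force rose to 20 N. Going back to the handle.

Request:
{"op": "step_arm", "data": {
  "steps": [
    [0,0,-0.1,0,0,0,1],
    [0,0,-0.22,0,0,0,1],
    [0,0,-0.31,0,0,0,-1],
    [0,0.1,-0.31,0,0,0,-1],
    [0,0.19,-0.31,0,0,0,-1],
    [0,0.194,-0.31,0,0,0,-1],
    [0,0.194,-0.31,0,0,0,-1],
    [0,0.194,-0.31,0,0,0,-1]
  ]
}}

```text
time_s: 8.18
position: [0.5614, -0.1004, 0.2468]
tcp_rot: [[-0.235, 0.972, -0.004], [0.972, 0.235, 0.001], [0.002, -0.003, -1.0]]
force: [-0.6, 0.0, -0.5]
opening: 0.376
grasp_force: 0.0
```

Request:
{"op": "step_arm", "data": {
  "steps": [
    [0,0,0,0,0,0,-1],
    [0,0,0,0,0,0,-1],
    [0,0,0,0,0,0,-1],
    [0,0,0,0,0,0,-1]
  ]
}}

```text
time_s: 8.52
position: [0.5623, -0.101, 0.2478]
tcp_rot: [[-0.234, 0.972, -0.001], [0.972, 0.234, 0.0], [0.0, -0.0, -1.0]]
force: [0.2, -0.3, -0.3]
opening: 0.681
grasp_force: 0.0
```

```bash
python3 - <<'E'
from h import *
st();print(go([.5637,-.1032,.189],Rt()))
E
```

```text
8.5167 [ 0.5623 -0.101   0.2478] F [ 0.1683 -0.3382 -0.2859] M [-0.0188 -0.1336 -0.011 ] op 0.6806583127820495 g 0.0
[-0.008  0.003  0.196 -0.001 -0.    -0.01 ]
```

Request:
{"op": "step_arm", "data": {
  "steps": [
    [0,0.003,0.08,0,0,0,-1],
    [0,0.003,0.15,0,0,0,-1],
    [0,0.003,0.196,0,0,0,-1],
    [0,0.003,0.196,0,0,0,-1],
    [0,0.003,0.196,0,0,0,1],
    [0,0.003,0.196,0,0,0,1],
    [0,0.003,0.196,0,0,0,1],
    [0,0.003,0.196,0,0,0,1]
  ]
}}

```text
time_s: 9.18
position: [0.5644, -0.1009, 0.1902]
tcp_rot: [[-0.235, 0.972, 0.002], [0.972, 0.235, -0.001], [-0.001, 0.002, -1.0]]
force: [0.9, -0.1, -0.5]
opening: 0.777
grasp_force: 0.0
```

Request:
{"op": "step_arm", "data": {
  "steps": [
    [0,0,0,0,0,0,1],
    [0,0,0,0,0,0,1],
    [0,0,0,0,0,0,1],
    [0,0,0,0,0,0,1],
    [0,0,0,0,0,0,1],
    [0,0,0,0,0,0,1],
    [0,0,0,0,0,0,1],
    [0,0,0,0,0,0,1]
  ]
}}

```text
time_s: 9.85
position: [0.5631, -0.1007, 0.1889]
tcp_rot: [[-0.235, 0.972, -0.002], [0.972, 0.235, -0.0], [0.0, -0.002, -1.0]]
force: [-8.5, -4.1, 3.3]
opening: 0.178
grasp_force: 4.4
```

Request:
{"op": "step_arm", "data": {
  "steps": [
    [0,0,0,0,0,0,1],
    [0,0,0,0,0,0,1],
    [0,0,0,0,0,0,1],
    [0,0,0,0,0,0,1]
  ]
}}

```text
time_s: 10.18
position: [0.5625, -0.1008, 0.1889]
tcp_rot: [[-0.235, 0.972, -0.003], [0.972, 0.235, -0.0], [0.0, -0.003, -1.0]]
force: [-5.0, -2.7, 2.8]
opening: 0.152
grasp_force: 30.0
```

```bash
python3 - <<'E'
from h import *
s=st();p=np.array(s["position"]);R0=np.array(s["tcp_rot"])
a=np.radians(YAW);mx=np.array([np.cos(a),np.sin(a),0]);ax=np.cross(mx,[0,0,1.])  # machine -y: +rot lifts front? check below
# TCP relative to the bar (bar 8mm below TCP at start); tool tilt = lid angle * k
bar0=p.copy();bar0[2]=.181;hinge=bar0+.175*mx;hinge[2]=.139
off=R0.T@(p-bar0)
for th in (2,4,7,10,15,20,25,30,35,40,45):
    t=np.radians(th)
    bar=hinge+mx*(-.175*np.cos(t)+.042*np.sin(t))+np.array([0,0,.175*np.sin(t)+.042*np.cos(t)])
    R=Rt(th)
    print(th,go(bar+R@off,R,s),bar)
E
```

```text
10.1833 [ 0.5625 -0.1008  0.1889] F [-4.9786 -2.7319  2.7847] M [-0.4084  0.779   0.0344] op 0.15235258530879975 g 29.989761114120483
2 [ 0.     0.006 -0.02   0.041 -0.001 -0.009] [ 0.564  -0.1005  0.1871]
4 [ 0.     0.013 -0.04   0.085 -0.001 -0.009] [ 0.5657 -0.1     0.1931]
7 [ 0.     0.024 -0.07   0.152 -0.001 -0.009] [ 0.5687 -0.0993  0.202 ]
10 [ 0.     0.037 -0.099  0.218 -0.001 -0.009] [ 0.5721 -0.0984  0.2108]
15 [ 0.001  0.062 -0.146  0.33  -0.002 -0.009] [ 0.5788 -0.0968  0.2249]
20 [ 0.001  0.091 -0.19   0.441 -0.002 -0.009] [ 0.5867 -0.0948  0.2383]
25 [ 0.001  0.124 -0.231  0.552 -0.002 -0.008] [ 0.5956 -0.0926  0.251 ]
30 [ 0.001  0.16  -0.27   0.663 -0.003 -0.008] [ 0.6056 -0.0901  0.2629]
35 [ 0.002  0.2   -0.305  0.774 -0.003 -0.008] [ 0.6166 -0.0873  0.2738]
40 [ 0.002  0.242 -0.337  0.885 -0.004 -0.008] [ 0.6284 -0.0844  0.2837]
45 [ 0.002  0.287 -0.365  0.996 -0.004 -0.008] [ 0.641  -0.0812  0.2924]
```

Request:
{"op": "step_arm", "data": {
  "steps": [
    [0,0.003,-0.01,0.02,0,0,1],
    [0,0.006,-0.02,0.041,0,0,1],
    [0,0.01,-0.03,0.063,0,0,1],
    [0,0.01,-0.03,0.063,0,0,1]
  ]
}}

```text
time_s: 10.52
position: [0.5651, -0.1002, 0.1976]
tcp_rot: [[-0.236, 0.97, -0.053], [0.972, 0.235, -0.012], [0.001, -0.055, -0.998]]
force: [-4.7, -3.8, 0.1]
opening: 0.148
grasp_force: 30.0
```

```bash
cat > arc.py <<'E'
from h import *
import sys
s=st();p=np.array(s["position"]);print(s["tcp_rot"],s["joint_positions"])
a=np.radians(YAW);mx=np.array([np.cos(a),np.sin(a),0])
bar0=np.array([.5625,-.1008,.181]);hinge=bar0+.175*mx;hinge[2]=.139
R0=Rt(0);off=R0.T@(np.array([.5625,-.1008,.1889])-bar0)
z=np.array(s["tcp_rot"])[:,2];now=p-np.array(s["tcp_rot"])@off
q=now-hinge;print('lid deg',np.degrees(np.arctan2(q[2],-q@mx)-np.arctan2(.042,.175)),'rad',np.hypot(q[2],q@mx),'tilt',np.degrees(np.arctan2(-z@mx,-z[2])))
for th in map(float,sys.argv[1:]):
    t=np.radians(th);bar=hinge+mx*(-.175*np.cos(t)+.042*np.sin(t))+np.array([0,0,.175*np.sin(t)+.042*np.cos(t)])
    print(th,go(bar+Rt(th)@off,Rt(th),s))
E
python3 arc.py 6 9 12 15 18 21 24
```

```text
10.5167 [ 0.5651 -0.1002  0.1976] F [-4.6585 -3.8018  0.1415] M [-0.5628  0.7169  0.0278] op 0.14783184934409804 g 29.989613592624664
[[-0.2357  0.9704 -0.0534]
 [ 0.9718  0.2353 -0.0123]
 [ 0.0006 -0.0548 -0.9985]] [-20.3466  30.9194  90.3782  -1.9652  61.3415 -32.9956]
lid deg 2.8737015948080225 rad 0.1800139412528412 tilt 3.1397208020971883
6.0 [ 0.     0.01  -0.032  0.064 -0.001 -0.008]
9.0 [ 0.     0.021 -0.061  0.13  -0.002 -0.008]
12.0 [ 0.     0.033 -0.091  0.197 -0.002 -0.008]
15.0 [ 0.001  0.047 -0.119  0.264 -0.002 -0.008]
18.0 [ 0.001  0.063 -0.147  0.33  -0.002 -0.008]
21.0 [ 0.001  0.08  -0.174  0.397 -0.003 -0.008]
24.0 [ 0.001  0.098 -0.199  0.464 -0.003 -0.008]
```

It is past 0.02 rad with no resistance, so the catch is free. Continuing along the arc.

Request:
{"op": "step_arm", "data": {
  "steps": [
    [0,0.01,-0.032,0.064,0,0,1],
    [0,0.021,-0.061,0.13,0,0,1],
    [0,0.033,-0.091,0.197,0,0,1],
    [0,0.047,-0.119,0.264,0,0,1],
    [0,0.063,-0.147,0.33,0,0,1],
    [0,0.08,-0.174,0.397,0,0,1],
    [0,0.098,-0.199,0.464,0,0,1],
    [0,0.098,-0.199,0.464,0,0,1]
  ]
}}

```text
time_s: 11.18
position: [0.5977, -0.0925, 0.2569]
tcp_rot: [[-0.235, 0.887, -0.397], [0.972, 0.215, -0.097], [-0.0, -0.409, -0.913]]
force: [-6.7, -3.5, 2.4]
opening: 0.15
grasp_force: 30.0
```

```bash
python3 arc.py 27 30 33 36 39 42 45
```

```text
11.1833 [ 0.5977 -0.0925  0.2569] F [-6.7257 -3.4611  2.436 ] M [-0.409   0.8597  0.0438] op 0.14951874147565636 g 29.990147352218628
[[-0.2353  0.8871 -0.3972]
 [ 0.9719  0.2145 -0.0965]
 [-0.0004 -0.4087 -0.9126]] [-14.2366  38.0741  69.0318 -11.0583  94.4062 -26.5892]
lid deg 24.42075620040719 rad 0.18004993994232582 tilt 24.12589446628102
27.0 [ 0.002  0.009 -0.026  0.064 -0.003 -0.008]
30.0 [ 0.002  0.02  -0.056  0.131 -0.004 -0.008]
33.0 [ 0.002  0.032 -0.085  0.197 -0.004 -0.008]
36.0 [ 0.002  0.046 -0.113  0.264 -0.004 -0.008]
39.0 [ 0.002  0.062 -0.141  0.331 -0.004 -0.008]
42.0 [ 0.002  0.079 -0.168  0.397 -0.004 -0.008]
45.0 [ 0.003  0.097 -0.194  0.464 -0.005 -0.008]
```

Request:
{"op": "step_arm", "data": {
  "steps": [
    [0,0.009,-0.026,0.064,0,0,1],
    [0,0.02,-0.056,0.131,0,0,1],
    [0,0.032,-0.085,0.197,0,0,1],
    [0,0.046,-0.113,0.264,0,0,1],
    [0,0.062,-0.141,0.331,0,0,1],
    [0,0.079,-0.168,0.397,0,0,1],
    [0,0.095,-0.194,0.464,0,0,1],
    [0,0.095,-0.194,0.464,0,0,1]
  ]
}}

```text
time_s: 11.85
position: [0.6465, -0.0809, 0.298]
tcp_rot: [[-0.234, 0.688, -0.687], [0.972, 0.165, -0.166], [-0.001, -0.707, -0.708]]
force: [-5.0, -3.2, 4.8]
opening: 0.153
grasp_force: 30.0
```

Request:
{"op": "step_arm", "data": {
  "steps": [
    [0,0,0,0,0,0,1],
    [0,0,0,0,0,0,1],
    [0,0,0,0,0,0,1],
    [0,0,0,0,0,0,1],
    [0,0,0,0,0,0,1],
    [0,0,0,0,0,0,1]
  ]
}}

```text
time_s: 12.35
position: [0.6462, -0.081, 0.298]
tcp_rot: [[-0.235, 0.693, -0.682], [0.972, 0.167, -0.165], [-0.0, -0.702, -0.712]]
force: [-2.5, -3.9, 1.4]
opening: 0.152
grasp_force: 30.0
```

```bash
python3 arc.py 45; python3 - <<'E'
from h import *
save(np.hstack([cv2.resize(cam(n)[0],(400,300)) for n in ("scene","top")]),'pics/end.png')
E
```

```text
12.35 [ 0.6462 -0.081   0.298 ] F [-2.4896 -3.9182  1.44  ] M [-0.3896  0.0126  0.3034] op 0.15165508996815316 g 29.9900820851326
[[-0.2348  0.6926 -0.682 ]
 [ 0.972   0.1671 -0.1651]
 [-0.0004 -0.7017 -0.7124]] [ -9.9844  50.2815  45.3786 -19.9793 124.729  -28.9514]
lid deg 44.84436486718597 rad 0.18013277520595303 tilt 44.56544914110143
45.0 [ 0.004  0.001 -0.001  0.01  -0.006 -0.007]
```

View pics/end.png

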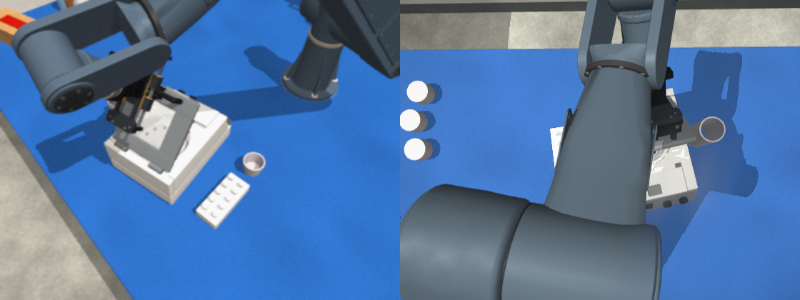

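The pictures show the lid held about half open in the gripper. The tube (712,129), tin (252,162) and rack (222,200) are where they were. Handing in.

```bash
python3 -c "
from rig import *
s=read_state();print(max(abs(v) for v in s['qvel']));print(hand_in())"
```

```text
0.11391476399078712
the job is handed in; nothing more can be done
None
```

The catch held on the first gentle tug, so I pressed the release key right down, lifted the lid to about 45°, and handed the job in with the arm still holding it; the tube, tin and rack were not moved.

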